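# Load a fresh film roll on the bench dispenser

## Robot

A 6-joint arm with a two-finger parallel gripper is mounted at the origin on the work surface. World frame = base frame: x ahead of the robot, y to its left, z up, the work surface at z = 0. Lengths are in m, angles in rad, forces in N, time in s.
With the tool pointing down it reaches from about 0.3 to 0.875 m from the base axis. Payload 4.2 kg.
Tool frame: the origin (TCP) lies midway between the tips of the shut fingers; the grasp point (between the pads) lies behind it (ctrl.tcp_to_grasp is the z of the grasp point in the tool frame, in m); z points along the fingers, y is the line along which they close (so a half turn about z gives the same grasp; the last joint's range is limited). The gripper opens to 85 mm and grips with 20 to 120 N. Pads are 22 mm wide; open, the fingers measure 114 mm over their backs; the gripper's body (76 mm by 85 mm) begins 54 mm behind the grasp point. The pads swing forward as they close: fully open they stand 13 mm farther back than shut.
Start: joints at [-1.211, 0.32, 1.565, -0, 1.257, -0.02], TCP at [0.213, -0.534, 0.231] pointing down, gripper open.
Joint ranges: [-3.11, 3.11], [-0.84, 2.01], [0.21, 2.61], [-1.34, 4.49], [0.05, 2.63], [-2.56, 2.56]. Speed limits (rad/s): [2.57, 2.57, 3.14, 3.14, 3.14, 3.14].

## Interface

Orientations are given as a unit quaternion [w, x, y, z].
In Python, from plant import ctrl gives the robot as it stands.
- The arm moves only by the tool send_rows, never from a script. Its argument "commands" is a list of rows, each a list of 7 numbers: the turn, a rotation vector about the tool's x, y, z in degrees, then the shift along the tool's x, y, z in cm, then the finger opening in cm, from 0 to 8.54. In form: [[rx, ry, rz, dx, dy, dz, gripper], ...]. A call has 1 to 10 rows; each row shifts and turns the commanded pose from where the row before left it, along the tool's axes as they then stand; what a row does not reach is not made up. A row lasts 1/12 s, in which the tool goes at most 41.7 mm and 7.16 degrees, less where a joint would pass 70% of its speed; a pose out of reach is approached as far as the arm can. A call with a gripper value outside its range is refused whole. The fingers move at their own pace and stop on an object; "squeeze" is the grip in N (left out, the last holds). Time passes only in rows, so rows that do not move let the fingers close. It gives the time, the measured TCP pose, the force, the opening and the grip force at its end, in the units of the state.
- ctrl.state(): the state, without advancing time (a new reading comes with each control period).
- ctrl.snapshot(name): name is "scene" or "side" or "wrist"; returns (picture, depth): 400x640x3 uint8, red, green, blue; 400x640 float32, m along the optical axis (not along the pixel's ray), 0 where there is no reading.
- ctrl.camera_info(name): a dict with "intrinsics" (3x3 intrinsics, pixels), "distortion" ([k1, k2, p1, p2, k3] as OpenCV has them; the pictures are not rectified), "extrinsics" (4x4, takes a point from camera to world coordinates); the wrist camera has in their place "tool_from_camera" (4x4, takes a point from camera to tool coordinates, whose origin is the TCP and whose axes are the flange's). Camera axes: x right, y down, z forward; pixel columns grow to the right and rows downward; lengths in m; the calibration is good to about 2 mm. A picture is of the moment at which its call begins: read the wrist's pose just before it. camera_info takes no time and is no camera call.
- ctrl.finish_job(): hands the job in; it is judged then, once.
The state is a dict: "time": time; "joint_pos": joint angles; "joint_vel": joint speeds; "effort": joint torques, N m; "tool_pos": TCP position; "tcp_rot": TCP orientation; "ft_force": force on the tool from outside, world axes, zero at the start; "wrist_torque": the same for the moment, N m; "opening": opening from 0.0 (shut) to 1.0 (fully open); "gripper_force": force on a finger pad.
Only numpy, scipy, OpenCV 4.12 (cv2) and the standard library are available. Lean on these libraries where they do the work, as an engineer would, in place of code of your own. Each camera call takes 0.05 s, during which the arm holds its last target. There are 200 camera calls.

## Task

Load the full roll of blue banding film onto the upright spindle of the bench dispenser and push it down over the spring grips until it sits flat and fully home on the turntable. Then swing the red brake arm in until its roller rests against the film. Leave the used roll, the bare core and everything else on the table where they are.

Things in the scene. Friction and masses are not known exactly. Their poses are not given: they have to be found in the camera images.
- film_roll: the FULL roll, to be loaded: blue film 76 mm in diameter, 100 mm tall, wound on the lower part of a brown cardboard core tube 140 mm long (44 mm outside, 38 mm bore right through). It stands upright; the top 40 mm of the core is bare and can be gripped. About 0.3 kg. Origin: centre of its underside; z up along the core
- used_roll: a nearly used-up roll, not to be touched: the same core with a layer of blue film only 54 mm in diameter. Origin: centre of its underside
- bare_core: an empty core tube, 44 mm by 140 mm, standing upright, not to be touched. Origin: centre of its underside
- dispenser: the bench film dispenser, bolted down: grey base plate 205 by 175 mm, on it a free-turning aluminium turntable, 112 mm in diameter, top 28 mm above the work surface, with an upright steel spindle. Origin: on the spindle's axis at the height of the work surface; z up. The brake arm's upright pivot stands at x 100 mm, y -70 mm in this frame
- spindle_tip (a point): top of the spindle's tapered nose, on its axis, 150 mm above the work surface. The spindle is 35 mm in diameter (the taper is its top 20 mm); near its foot three brass leaf springs bulge to 42 mm, starting 46 mm above the turntable, widest at 27. A core slid down the spindle comes to rest on them about 35 mm above the turntable and needs a push of some 6 to 12 N to go on down
- brake_arm (a joint): angle of the red brake arm about its upright pivot, rad: 0 when its rubber roller just touches a full roll on the spindle, growing as it swings out, away from the spindle (counter-clockwise from above, to the dispenser's -y side). Starts at 0.5 to 1.0. A stiff hinge: it stays where it is left and moves with about 1.5 N at the knob. Stops at -0.3 and 1.25
- brake_knob (a point): top of the black push knob, 18 mm in diameter, 38 mm tall, at the brake arm's free end, 102 mm from the pivot, 148 mm above the work surface. The roller, 20 mm in diameter, hangs below on the same upright axis, 54 to 96 mm up; the flat arm is 98 to 110 mm up. With the arm at 0 the knob's axis is 48 mm from the spindle's, straight to the dispenser's -y side
- deli_tub: black food tub with a grey lid, 116 mm in diameter, 75 mm tall, not to be disturbed. Origin: centre of its underside
- white_tub: white lidded tub, 124 mm in diameter, 120 mm tall, not to be disturbed. Origin: centre of its underside
- amber_jar: amber jar with a white cap, 68 mm in diameter, 96 mm tall, not to be disturbed. Origin: centre of its underside
- label_box: small cardboard carton, 100 by 130 by 60 mm, not to be disturbed. Origin: centre of its underside
- bread_tin: empty dark loaf tin, 200 by 100 by 62 mm, not to be disturbed. Origin: centre of its underside
- spatula: spatula lying flat, 240 mm long along its x, not to be disturbed
Things that resemble listed ones, but are neither listed nor needed, are in the scene too. Leave any turquoise or yellow look-alike of the film_roll alone.

How it is judged:
By the outcome, as a careful person would: the job done as asked, in the order asked, and still so for the second after the job is handed in, with the robot touching nothing.
It also fails if it takes over 58 s, if anything falls off the work surface, if the arm or the gripper's body presses on something with over 40 N, if the wrist force passes 120 N, or if a joint passes its speed limit or range.

## Working session

There is one attempt and no reset: what is moved stays moved. The work goes in short steps, Python scripts to look and compute and a tool call to move; the robot and the scene stay as the last step left them, time stands still between calls to the robot, and variables do not carry over. Pictures are saved under pics/ and viewed, at most 11 in all, crops included, and the job is handed in when it is done.

Besides the shell and the picture viewer there is one more tool, called after ">>>" as name([rows], argument=value, ...), one row to a line, values as JSON. send_rows: Moves the arm, as the interface text tells. Its arguments: {"type":"object","properties":{"commands":{"type":"array"},"squeeze":{"type":"number"}},"required":["commands"]}

```bash
mkdir -p pics
cat > h.py <<'E'
import numpy as np, cv2
from plant import ctrl
from scipy.spatial.transform import Rotation as R
def T_tool(s=None):
    s=s or ctrl.state(); T=np.eye(4); q=s["tcp_rot"]; T[:3,:3]=R.from_quat([q[1],q[2],q[3],q[0]]).as_matrix(); T[:3,3]=s["tool_pos"]; return T
def snap(n,name):
    T=T_tool(); im,d=ctrl.snapshot(n); ci=ctrl.camera_info(n)
    E=np.array(ci["extrinsics"]) if n!="wrist" else T@np.array(ci["tool_from_camera"])
    np.savez("pics/"+name+".npz",im=im,d=d,E=E,K=ci["intrinsics"],D=ci["distortion"]); cv2.imwrite("pics/"+name+".png",im[:,:,::-1]); return im,d
def load(name):
    return np.load("pics/"+name+".npz")
def ray(name,u,v):
    z=load(name); p=cv2.undistortPoints(np.array([[[u,v]]],float),z["K"],z["D"])[0,0]
    return z["E"][:3,3], z["E"][:3,:3]@np.array([p[0],p[1],1])
def pt(name,u,v):
    z=load(name); o,r=ray(name,u,v); return o+r*z["d"][int(v),int(u)]
def atz(name,u,v,h):
    o,r=ray(name,u,v); return o+r*(h-o[2])/r[2]
def cloud(name):
    z=load(name); H,W=z["d"].shape; vv,uu=np.mgrid[:H,:W]
    p=cv2.undistortPoints(np.stack([uu,vv],-1).reshape(-1,1,2).astype(float),z["K"],z["D"])[:,0]
    P=np.c_[p,np.ones(len(p))]*z["d"].reshape(-1,1); return (P@z["E"][:3,:3].T+z["E"][:3,3]).reshape(H,W,3), z["d"]>0, z["im"]
E
python3 - <<'E'
from h import *
for n in("scene","side","wrist"): snap(n,n+"0")
a=cv2.imread("pics/scene0.png");b=cv2.imread("pics/side0.png")
for n in("scene0","side0"): print(n,load(n)["E"].round(3).tolist())
s=ctrl.state();print(s, ctrl.tcp_to_grasp, ctrl.camera_info("wrist"))
E
```

```text
scene0 [[-0.692, 0.463, -0.554, 1.239], [0.722, 0.441, -0.533, 0.656], [-0.003, -0.769, -0.64, 0.917], [0.0, 0.0, 0.0, 1.0]]
side0 [[-0.696, -0.417, 0.585, -0.367], [-0.718, 0.382, -0.582, 0.927], [0.02, -0.825, -0.565, 1.007], [0.0, 0.0, 0.0, 1.0]]
{'time': 0.15, 'joint_pos': array([-1.21096907e+00,  3.20134428e-01,  1.56541707e+00, -3.81529437e-06,
        1.25742760e+00, -2.00260759e-02]), 'joint_vel': array([ 0.0006954 , -0.00262875, -0.00415982,  0.00047512, -0.00179646,
        0.00062729]), 'effort': array([ 1.93185856e-04, -4.15842032e+01, -2.34344620e+01, -3.15935949e-05,
        5.99207546e-03,  1.40637940e-05]), 'tool_pos': array([ 0.21305353, -0.53366525,  0.23067442]), 'tcp_rot': array([-6.82930442e-04,  9.82017735e-01,  1.88787413e-01, -1.19000623e-04]), 'ft_force': array([ 0.71627085,  0.01885227, -0.41257448]), 'wrist_torque': array([ 0.02268656,  0.00081661, -0.02257187]), 'gripper_force': 0.0, 'opening': 0.9986573593915693} -0.0187 {'intrinsics': array([[281.04661861,   0.        , 320.46630399],
       [  0.        , 281.04661861, 200.50532551],
       [  0.        ,   0.        ,   1.        ]]), 'distortion': array([0.00666417, 0.        , 0.        , 0.        , 0.        ]), 'tool_from_camera': array([[-1.03452368e-03, -9.60374182e-01, -2.78711968e-01,
         7.06320348e-02],
       [ 9.99999463e-01, -1.00906045e-03, -2.34821361e-04,
         8.20284262e-04],
       [-5.57208496e-05, -2.78712061e-01,  9.60374710e-01,
        -1.41890791e-01],
       [ 0.00000000e+00,  0.00000000e+00,  0.00000000e+00,
         1.00000000e+00]])}
```

View pics/scene0.png

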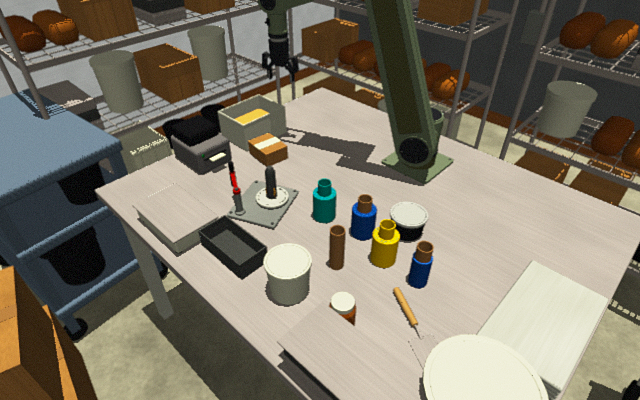

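View pics/side0.png

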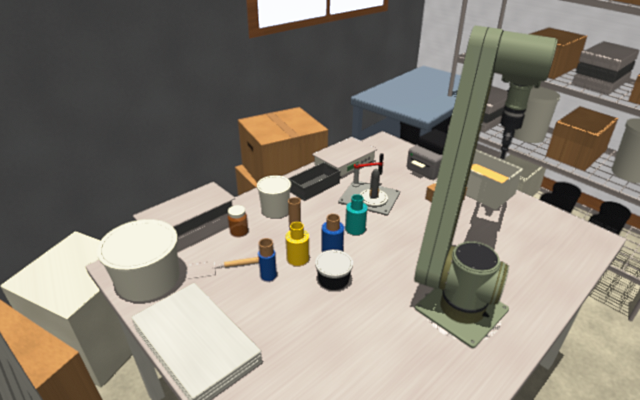

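The scene view shows the full blue roll at about (364,216), between the turquoise roll (325,200) and the yellow one (384,245). The used roll is at (421,265), the spindle at (270,180) and the red arm near (234,180). The side view shows the full roll at (333,232), the spindle at (375,182) and the red arm at (367,165). Next I'll enlarge both views.

Run:
```python
from h import *
a=load("scene0")["im"][140:250,210:400]; b=load("side0")["im"][140:250,300:430]
a=cv2.resize(a,None,fx=4,fy=4,interpolation=2);b=cv2.resize(b,None,fx=4,fy=4,interpolation=2)
cv2.imwrite("pics/c1.png",a[:,:,::-1]);cv2.imwrite("pics/c2.png",b[:,:,::-1])
for n in("scene0","side0"):
    P,ok,im=cloud(n); hsv=cv2.cvtColor(im,cv2.COLOR_RGB2HSV)
    inb=ok&(P[...,2]>.015)&(P[...,2]<.2)&(P[...,0]>.15)&(P[...,0]<.9)&(abs(P[...,1])<.6)
    for nm,m in dict(blue=(hsv[...,0]>108)&(hsv[...,0]<125)&(hsv[...,1]>150)&(hsv[...,2]>50),red=((hsv[...,0]<5)|(hsv[...,0]>175))&(hsv[...,1]>180)&(hsv[...,2]>70)).items():
        k,l,st,c=cv2.connectedComponentsWithStats((m&inb).astype(np.uint8))
        for i in range(1,k):
            if st[i,4]>25: q=P[l==i]; print(n,nm,st[i],q.mean(0).round(3),q.min(0).round(3),q.max(0).round(3))
```

```text
scene0 blue [367 220   8  16  26] [0.462 0.132 0.051] [0.449 0.126 0.018] [0.479 0.134 0.087]
scene0 blue [362 225   9  12  29] [0.476 0.126 0.041] [0.467 0.117 0.018] [0.486 0.131 0.066]
scene0 blue [416 275   9  10  27] [0.524 0.346 0.037] [0.511 0.34  0.017] [0.531 0.354 0.057]
scene0 red [230 172  10  22  96] [ 0.653 -0.287  0.106] [ 0.621 -0.34   0.063] [ 0.685 -0.236  0.116]
side0 red [354 162  28   6  55] [ 0.644 -0.286  0.105] [ 0.608 -0.338  0.098] [ 0.676 -0.238  0.111]
```

View pics/c1.png

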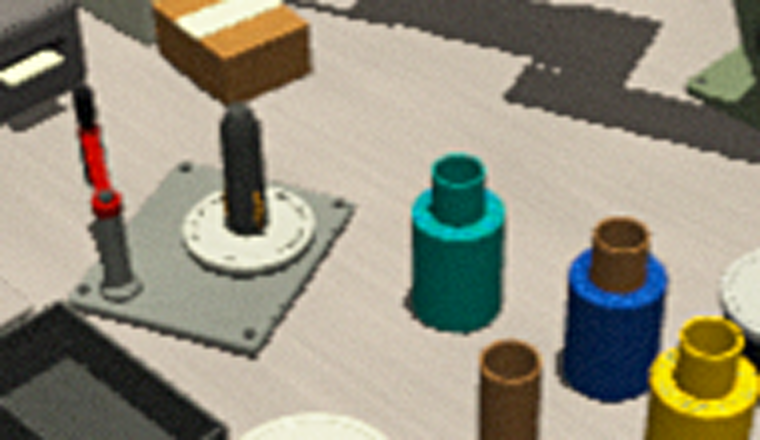

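View pics/c2.png

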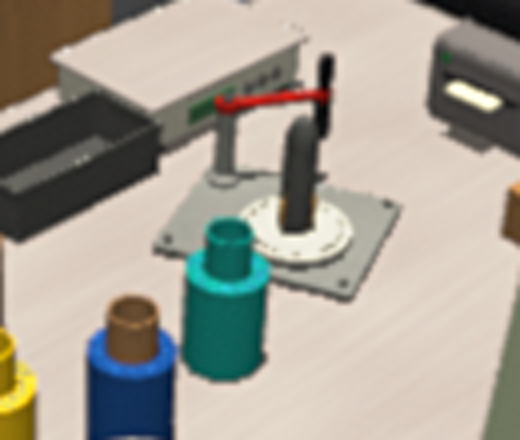

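The crops show the core rim centre at scene (365.2,199) / side (333.5,217). The spindle tip is at (269.8,166) / (375.8,169.5), the knob top at (230.8,162) / (381.8,154.2), and the arm's pivot at (236.8,189.5) / (355.8,165).

```bash
cat >> h.py <<'E'
def tri(*obs):
    A=np.zeros((3,3));b=np.zeros(3);rs=[ray(*o) for o in obs]
    for o,r in rs:
        r=r/np.linalg.norm(r);M=np.eye(3)-np.outer(r,r);A+=M;b+=M@o
    p=np.linalg.solve(A,b); return p, max(np.linalg.norm(np.cross(p-o,r/np.linalg.norm(r))) for o,r in rs)
E
python3 - <<'E'
from h import *
for n,a,b in [("rim",(365.2,199),(333.5,217)),("tip",(269.8,166),(375.8,169.5)),("knob",(230.8,162),(381.8,154.2)),("pivot",(236.8,189.5),(355.8,165)),("table",(272.2,196.7),(374.5,196.7)),("turqrim",(324.5,183),(357,198)),("yellowrim",(387,225),(297,225)),("usedrim",(425,245),(265.5,243)),("bare",(337.5,229),(294.5,201))]:
    p,e=tri(("scene0",)+a,("side0",)+b); print(n,p.round(4),round(e,4))
print(T_tool().round(3))
E
```

```text
rim [0.4533 0.0927 0.1357] 0.0016
tip [ 0.5485 -0.2255  0.1481] 0.0007
knob [ 0.6177 -0.3423  0.1428] 0.0009
pivot [ 0.6703 -0.2489  0.1069] 0.0014
table [ 0.548  -0.2301  0.0202] 0.0018
turqrim [ 0.479  -0.048   0.1342] 0.0001
yellowrim [0.5008 0.2078 0.1361] 0.0018
usedrim [0.4979 0.3309 0.1374] 0.002
bare [0.6091 0.1232 0.1362] 0.0012
[[ 0.929  0.371 -0.     0.213]
 [ 0.371 -0.929  0.001 -0.534]
 [ 0.    -0.001 -1.     0.231]
 [ 0.     0.     0.     1.   ]]
```

>>> send_rows([
  [0, 0, 0, 0, 0, -3.5, 8.5],
  [0, 0, 0, 0, 0, -3.5, 8.5],
  [0, 0, 0, 3.5, -1.3, 0, 8.5],
  [0, 0, 0, 3.5, -1.3, 0, 8.5],
  [0, 0, 0, 3.5, -1.3, 0, 8.5],
  [0, 0, 0, 3.5, -1.3, 0, 8.5],
  [0, 0, 0, 3.5, -1.3, 0, 8.5],
  [0, 0, 0, 3.5, -1.3, 0, 8.5],
  [0, 0, 0, 3.5, -1.3, 0, 8.5],
  [0, 0, 0, 3.5, -1.3, 0, 8.5],
])

```text
time: 0.98
tool_pos: [0.4356, -0.3321, 0.3011]
tcp_rot: [-0.0, 0.982, 0.189, -0.0]
ft_force: [0.7, -0.4, -1.3]
opening: 0.997
gripper_force: 0.0
```

>>> send_rows([
  [0, 0, 0, 3.5, -1.3, 0, 8.5],
  [0, 0, 0, 0.5, -1.3, 0, 8.5],
  [0, 0, 0, 0, 0, 0, 8.5],
])

```text
time: 1.23
tool_pos: [0.4629, -0.2918, 0.3009]
tcp_rot: [-0.001, 0.982, 0.191, -0.0]
ft_force: [-0.2, 0.1, 0.6]
opening: 0.993
gripper_force: 0.0
```

Run:
```python
from h import *
print(T_tool().round(4)); snap("wrist","w1")
```

```text
[[ 9.272e-01  3.747e-01 -1.200e-03  4.629e-01]
 [ 3.747e-01 -9.272e-01  1.700e-03 -2.918e-01]
 [-5.000e-04 -2.000e-03 -1.000e+00  3.009e-01]
 [ 0.000e+00  0.000e+00  0.000e+00  1.000e+00]]
```

>>> send_rows([
  [0, 0, 0, 3.5, 0, 0, 8.5],
  [0, 0, 0, 3.0, 0, 0, 8.5],
  [0, 0, 0, 0, 0, 0, 8.5],
  [0, 0, 0, 0, 0, 0, 8.5],
])

```text
time: 1.62
tool_pos: [0.5224, -0.2714, 0.3007]
tcp_rot: [0.0, 0.982, 0.189, -0.001]
ft_force: [-0.6, -0.2, -0.2]
opening: 0.997
gripper_force: 0.0
```

Run:
```python
from h import *
print(T_tool().round(4)); snap("wrist","w2"); print(ctrl.state()["time"])
a=load("w1")["im"];b=load("w2")["im"]
cv2.imwrite("pics/w12.png",cv2.hconcat([cv2.resize(x[60:340,190:450],None,fx=1.5,fy=1.5,interpolation=2) for x in(a,b)])[:,:,::-1])
```

```text
[[ 9.287e-01  3.709e-01 -1.400e-03  5.224e-01]
 [ 3.709e-01 -9.287e-01 -3.000e-04 -2.714e-01]
 [-1.400e-03 -2.000e-04 -1.000e+00  3.007e-01]
 [ 0.000e+00  0.000e+00  0.000e+00  1.000e+00]]
1.6667
```

View pics/w12.png

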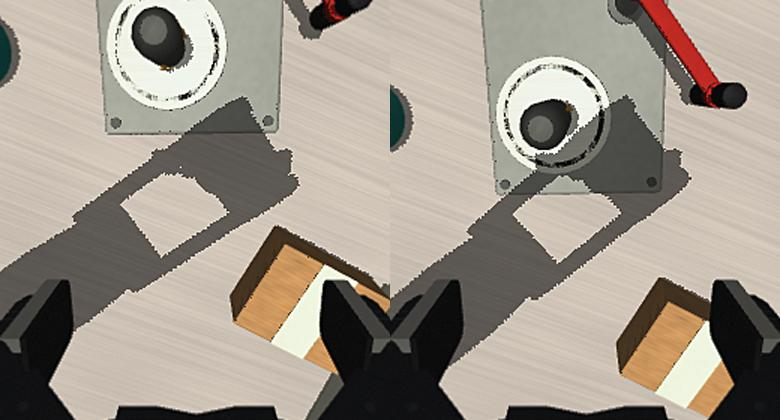

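The wrist views show the nose's top disc at about (290.7,84.7) in w1 and (290.7,145.3) in w2. The turntable centre is at (302,95.3) and (298.7,135.3), and the knob top is at (419.3,123.3) in w2.

Run:
```python
from h import *
print(tri(("w1",290.7,84.7),("w2",290.7,145.3)), tri(("w1",302,95.3),("w2",298.7,135.3)))
for n,a in(("w1",(290.7,84.7)),("w2",(290.7,145.3))): print(atz(n,*a,.15), pt(n,*a))
print(atz("w1",302,95.3,.028),atz("w2",298.7,135.3,.028), atz("w2",419.3,123.3,.148),pt("w2",419.3,123.3))
# turntable ring fit by depth
for n in("w1","w2"):
    P,ok,im=cloud(n); m=ok&(abs(P[...,2]-.028)<.004)&(np.hypot(P[...,0]-.548,P[...,1]+.228)<.075)
    q=P[m][:,:2].astype(np.float32); print(n,cv2.minEnclosingCircle(q),len(q))
    m=ok&(P[...,2]>.141)&(np.hypot(P[...,0]-.548,P[...,1]+.228)<.03); q=P[m]; print(q.min(0),q.max(0),q.mean(0),len(q))
```

```text
(array([ 0.54912129, -0.22468858,  0.12391257]), np.float64(0.0009685772167004578)) (array([ 0.55047175, -0.22333396, -0.03690283]), np.float64(0.001269865842138606))
[ 0.54715496 -0.22725387  0.15      ] [ 0.54714112 -0.22728337  0.15022113]
[ 0.55266828 -0.22725762  0.15      ] [ 0.55246773 -0.22715336  0.14836253]
[ 0.54785241 -0.23020527  0.028     ] [ 0.55530067 -0.22533304  0.028     ] [ 0.62095941 -0.34027182  0.148     ] [ 0.62109406 -0.34066327  0.14677868]
w1 ((0.5518547892570496, -0.22654926776885986), 0.05605326220393181) 4271
[ 0.53993887 -0.23890156  0.14100675] [ 0.56388363 -0.21413361  0.15120937] [ 0.55147077 -0.22723866  0.1468348 ] 497
w2 ((0.5519575476646423, -0.2264856994152069), 0.05578001216053963) 3810
[ 0.51800589 -0.25632228  0.14100452] [ 0.5641602  -0.21468754  0.40300196] [ 0.53112285 -0.24167776  0.37445717] 7110
```

>>> send_rows([
  [0, 0, 0, 0.4, -3.6, 0, 8.5],
  [0, 0, 0, 0.4, -3.6, 0, 8.5],
  [0, 0, 0, 0.4, -3.6, 0, 8.5],
  [0, 0, 0, 0.4, -3.6, 0, 8.5],
  [0, 0, 0, 0.4, -3.6, 0, 8.5],
  [0, 0, 0, 0.4, -3.6, 0, 8.5],
  [0, 0, 0, 0.4, -3.6, 0, 8.5],
  [0, 0, 0, 0.4, -3.6, 0, 8.5],
  [0, 0, 0, 0.4, -3.6, 0, 8.5],
  [0, 0, 0, 0.4, -3.6, 0, 8.5],
])

```text
time: 2.5
tool_pos: [0.4247, 0.0784, 0.3016]
tcp_rot: [0.0, 0.982, 0.187, 0.0]
ft_force: [0.4, 0.6, -0.3]
opening: 0.993
gripper_force: 0.0
```

>>> send_rows([
  [0, 0, 0, 0, 0, 0, 8.5],
  [0, 0, 0, 0, 0, 0, 8.5],
])

```text
time: 2.67
tool_pos: [0.4253, 0.0784, 0.3016]
tcp_rot: [0.001, 0.982, 0.19, 0.0]
ft_force: [0.1, -1.2, -0.4]
opening: 0.996
gripper_force: 0.0
```

Run:
```python
from h import *
T=T_tool();print(T.round(4)); snap("wrist","w3")
P,ok,im=cloud("w3"); c=np.array([.4533,.0927])
for lo,hi,rr in((.132,.148,.03),(.094,.106,.05)):
    m=ok&(P[...,2]>lo)&(P[...,2]<hi)&(np.hypot(P[...,0]-c[0],P[...,1]-c[1])<rr); q=P[m]
    print(len(q),cv2.minEnclosingCircle(q[:,:2].astype(np.float32)),np.median(q[:,2]))
```

```text
[[ 9.280e-01  3.726e-01  8.000e-04  4.253e-01]
 [ 3.726e-01 -9.280e-01 -1.000e-03  7.840e-02]
 [ 3.000e-04  1.200e-03 -1.000e+00  3.016e-01]
 [ 0.000e+00  0.000e+00  0.000e+00  1.000e+00]]
375 ((0.4550515115261078, 0.09328372776508331), 0.021914085373282433) 0.13900356925515972
1795 ((0.45507073402404785, 0.09333858639001846), 0.03782891854643822) 0.09931725308441519
```

View pics/w3.png

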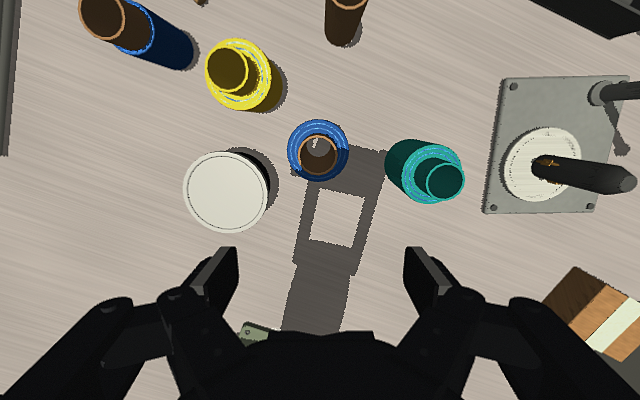

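The wrist view shows the full blue roll (core rim at (318,153)) centred between the fingers. The depth fit gives film radius 37.8 mm and core top at z = 0.139, which match the text. Descending to grasp.

>>> send_rows([
  [0, 0, 0, 1.7, -0.1, 0, 8.5],
  [0, 0, 0, 1.6, -0.2, -0.0, 8.5],
  [0, 0, 0, 0, 0, 4, 8.5],
  [0, 0, 0, 0, 0, 4, 8.5],
  [0, 0, 0, 0, 0, 4, 8.5],
  [0, 0, 0, 0, 0, 3, 8.5],
  [0, 0, 0, 0, 0, 2, 8.5],
  [0, 0, 0, 0, 0, 2, 8.5],
  [0, 0, 0, 0, 0, 0.9, 8.5],
  [0, 0, 0, 0, 0, 0, 8.5],
])

```text
time: 3.55
tool_pos: [0.4548, 0.0916, 0.1005]
tcp_rot: [0.0, 0.982, 0.187, -0.002]
ft_force: [-0.0, -1.1, 1.0]
opening: 0.996
gripper_force: 0.0
```

>>> send_rows([
  [0, 0, 0, 0, 0, 0, 4.0],
  [0, 0, 0, 0, 0, 0, 4.0],
  [0, 0, 0, 0, 0, 0, 4.0],
  [0, 0, 0, 0, 0, 0, 4.0],
  [0, 0, 0, 0, 0, 0, 4.0],
  [0, 0, 0, 0, 0, 0, 4.0],
  [0, 0, 0, 0, 0, 0, 4.0],
], squeeze=60)

```text
time: 4.13
tool_pos: [0.4568, 0.0939, 0.1039]
tcp_rot: [0.0, 0.982, 0.189, 0.002]
ft_force: [-0.6, 0.2, 6.5]
opening: 0.503
gripper_force: 60.6
```

>>> send_rows([
  [0, 0, 0, 0, 0, -1, 4.0],
  [0, 0, 0, 0, 0, -2, 4.0],
  [0, 0, 0, 0, 0, -3, 4.0],
  [0, 0, 0, 0, 0, -4, 4.0],
  [0, 0, 0, 0, 0, -4, 4.0],
  [0, 0, 0, 0, 0, -4, 4.0],
  [0, 0, 0, 0, 0, -2, 4.0],
  [0, 0, 0, 0, 0, 0, 4.0],
  [0, 0, 0, 0, 0, 0, 4.0],
])

```text
time: 4.88
tool_pos: [0.4557, 0.0937, 0.3028]
tcp_rot: [0.0, 0.982, 0.189, 0.001]
ft_force: [0.1, 0.1, -3.2]
opening: 0.503
gripper_force: 61.5
```

Run:
```python
from h import *
T=T_tool();print(T.round(4),ctrl.state()["joint_pos"]); snap("wrist","w4")
P,ok,im=cloud("w4"); Q=(P-T[:3,3])@T[:3,:3]   # tool frame
hsv=cv2.cvtColor(im,cv2.COLOR_RGB2HSV); b=(hsv[...,0]>105)&(hsv[...,0]<128)&(hsv[...,1]>120)
r=np.hypot(Q[...,0],Q[...,1])
for lo in np.arange(-.045,.015,.005):
    q=Q[ok&(r<.045)&(Q[...,2]>lo)&(Q[...,2]<=lo+.005)&~b&(hsv[...,1]>70)]; print(lo.round(3),len(q),q[:,:2].min(0).round(4) if len(q) else '',q[:,:2].max(0).round(4) if len(q) else '')
q=Q[ok&b&(r<.06)]; print(len(q),cv2.minEnclosingCircle(q[abs(q[:,2]-np.median(q[:,2]))<.004][:,:2].astype(np.float32)),np.median(q[:,2]))
```

```text
[[ 9.286e-01  3.710e-01  1.900e-03  4.557e-01]
 [ 3.710e-01 -9.286e-01  2.000e-04  9.370e-02]
 [ 1.900e-03  5.000e-04 -1.000e+00  3.028e-01]
 [ 0.000e+00  0.000e+00  0.000e+00  1.000e+00]] [ 1.78178041e-01  1.02960038e-01  1.66852881e+00 -1.60057827e-04
  1.36817989e+00  1.36893615e+00]
-0.045 14 [ 0.0067 -0.04  ] [0.0134 0.04  ]
-0.04 1294 [-0.023  -0.0212] [0.0208 0.0226]
-0.035 1554 [-0.0235 -0.034 ] [0.021  0.0353]
-0.03 1024 [-0.0213 -0.0342] [0.0209 0.0358]
-0.025 905 [-0.0211 -0.0339] [0.0208 0.0357]
-0.02 817 [-0.0211 -0.0342] [0.0209 0.036 ]
-0.015 711 [-0.0211 -0.0327] [0.0208 0.0357]
-0.01 657 [-0.021  -0.0332] [0.0206 0.0235]
-0.005 575 [-0.0213 -0.0207] [0.0209 0.0224]
-0.0 510 [-0.0212 -0.0363] [0.0206 0.0321]
0.005 289 [-0.021  -0.0366] [0.0325 0.0374]
0.01 231 [-0.0211 -0.0299] [0.021  0.0167]
6151 ((0.0019850844983011484, 0.00048263929784297943), 0.03727734833955765) 0.004965349067172099
```

View pics/w4.png

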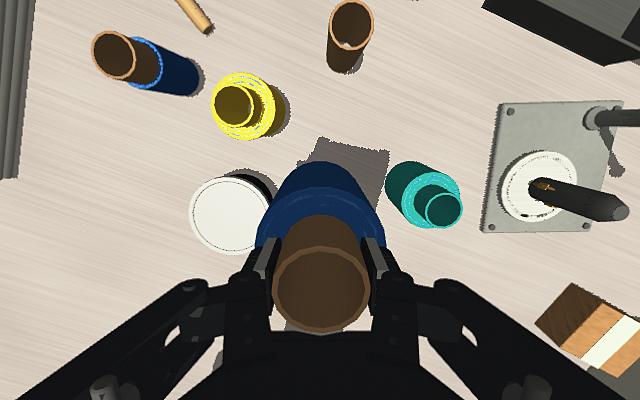

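The view shows the core upright in the pads with its rim centred near (321,290). It sits at tool (-1.1, +0.7) mm with no tilt. Carrying it over the spindle.

>>> send_rows([
  [0, 0, 0, -0.2, 2.0, 0, 4.0],
  [0, 0, 0, -0.3, 3.5, 0, 4.0],
  [0, 0, 0, -0.3, 3.5, 0, 4.0],
  [0, 0, 0, -0.3, 3.5, 0, 4.0],
  [0, 0, 0, -0.3, 3.5, 0, 4.0],
  [0, 0, 0, -0.3, 3.5, 0, 4.0],
  [0, 0, 0, -0.3, 3.5, 0, 4.0],
  [0, 0, 0, -0.3, 3.5, 0, 4.0],
  [0, 0, 0, -0.3, 3.5, 0, 4.0],
  [0, 0, 0, -0.2, 3.2, 0, 4.0],
])

```text
time: 5.77
tool_pos: [0.552, -0.2268, 0.299]
tcp_rot: [-0.001, 0.982, 0.188, -0.002]
ft_force: [0.6, 0.7, -2.1]
opening: 0.506
gripper_force: 61.9
```

>>> send_rows([
  [0, 0, 0, 0, 0, 0, 4.0],
  [0, 0, 0, 0, 0, 0, 4.0],
  [0, 0, 0, 0, 0, 0, 4.0],
])

```text
time: 6.02
tool_pos: [0.5519, -0.2244, 0.2999]
tcp_rot: [-0.002, 0.982, 0.189, -0.002]
ft_force: [0.1, -0.1, -3.0]
opening: 0.504
gripper_force: 62.4
```

Run:
```python
from h import *
T=T_tool();print(T.round(4)); snap("wrist","w5"); snap("scene","s5"); snap("side","d5")
P,ok,im=cloud("w5"); m=ok&(abs(P[...,2]-.028)<.004)&(np.hypot(P[...,0]-.552,P[...,1]+.2265)<.065); q=P[m]; print(len(q), q[:,:2].min(0) if len(q) else '',q[:,:2].max(0) if len(q) else '')
d=np.array([.5528,-.2254,0])-T[:3,3]; print("tool cm",(T[:3,:3].T@d*100).round(2))
a=cv2.resize(load("s5")["im"][100:240,200:330],None,fx=3,fy=3,interpolation=2);b=cv2.resize(load("d5")["im"][100:240,310:440],None,fx=3,fy=3,interpolation=2)
cv2.imwrite("pics/c5.png",cv2.hconcat([a,b])[:,:,::-1])
```

```text
[[ 0.9288  0.3705 -0.0045  0.5519]
 [ 0.3705 -0.9288  0.0025 -0.2244]
 [-0.0033 -0.004  -1.      0.2999]
 [ 0.      0.      0.      1.    ]]
2109 [ 0.52065878 -0.28135678] [ 0.60723663 -0.17096915]
tool cm [ 0.14  0.25 29.99]
```

View pics/c5.png

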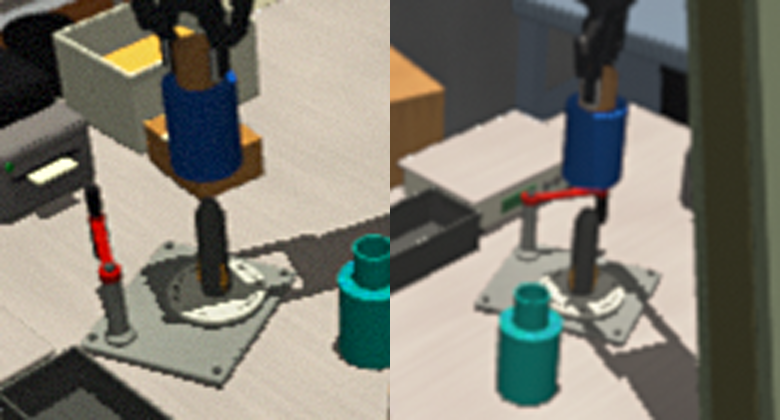

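The view shows the roll hanging straight above the spindle, tip at (209,203) left and (586,212) right. Lowering it over the nose.

>>> send_rows([
  [0, 0, 0, 0, 0.1, 2, 4.0],
  [0, 0, 0, 0, 0, 2, 4.0],
  [0, 0, 0, 0, 0, 1, 4.0],
  [0, 0, 0, 0, 0, 0.7, 4.0],
  [0, 0, 0, 0, 0, 0.7, 4.0],
  [0, 0, 0, 0, 0, 0.5, 4.0],
  [0, 0, 0, 0, 0, 0, 4.0],
])

```text
time: 6.75
tool_pos: [0.553, -0.2257, 0.2327]
tcp_rot: [-0.0, 0.982, 0.189, -0.0]
ft_force: [0.8, -0.3, -2.4]
opening: 0.504
gripper_force: 62.4
```

>>> send_rows([
  [0, 0, 0, 0, 0, 0.5, 4.0],
  [0, 0, 0, 0, 0, 0.5, 4.0],
  [0, 0, 0, 0, 0, 0, 4.0],
])

```text
time: 7.0
tool_pos: [0.5529, -0.2259, 0.2225]
tcp_rot: [-0.0, 0.982, 0.189, -0.001]
ft_force: [-0.1, 0.6, -2.2]
opening: 0.505
gripper_force: 62.4
```

>>> send_rows([
  [0, 0, 0, 0, 0, 1, 4.0],
  [0, 0, 0, 0, 0, 1, 4.0],
  [0, 0, 0, 0, 0, 1, 4.0],
  [0, 0, 0, 0, 0, 1, 4.0],
  [0, 0, 0, 0, 0, 0.5, 4.0],
  [0, 0, 0, 0, 0, 0, 4.0],
])

```text
time: 7.5
tool_pos: [0.5525, -0.2257, 0.1763]
tcp_rot: [-0.001, 0.982, 0.189, -0.001]
ft_force: [-0.1, 0.3, -2.2]
opening: 0.503
gripper_force: 62.4
```

>>> send_rows([
  [0, 0, 0, 0, 0, 0.5, 4.0],
  [0, 0, 0, 0, 0, 0.5, 4.0],
  [0, 0, 0, 0, 0, 0.5, 4.0],
  [0, 0, 0, 0, 0, 0.5, 4.0],
  [0, 0, 0, 0, 0, 0, 4.0],
])

```text
time: 7.92
tool_pos: [0.5529, -0.2261, 0.1573]
tcp_rot: [-0.0, 0.982, 0.189, -0.0]
ft_force: [0.6, -0.1, -5.3]
opening: 0.504
gripper_force: 62.1
```

>>> send_rows([
  [0, 0, 0, 0, 0, 0.5, 4.0],
  [0, 0, 0, 0, 0, 0.5, 4.0],
  [0, 0, 0, 0, 0, 0.5, 4.0],
  [0, 0, 0, 0, 0, 0, 4.0],
])

```text
time: 8.25
tool_pos: [0.5529, -0.226, 0.1421]
tcp_rot: [-0.0, 0.982, 0.189, -0.0]
ft_force: [0.5, 0.3, -3.5]
opening: 0.499
gripper_force: 62.4
```

>>> send_rows([
  [0, 0, 0, 0, 0, 0.4, 4.0],
  [0, 0, 0, 0, 0, 0.3, 4.0],
  [0, 0, 0, 0, 0, 0, 4.0],
])

```text
time: 8.5
tool_pos: [0.5531, -0.226, 0.1356]
tcp_rot: [-0.0, 0.982, 0.189, -0.0]
ft_force: [1.1, -0.7, -1.1]
opening: 0.506
gripper_force: 62.6
```

Run:
```python
from h import *
T=T_tool();print(T[:3,3].round(4),ctrl.state()["ft_force"]); snap("wrist","w6"); snap("side","d6")
P,ok,im=cloud("w6"); hsv=cv2.cvtColor(im,cv2.COLOR_RGB2HSV); b=(hsv[...,0]>105)&(hsv[...,0]<128)&(hsv[...,1]>120)
r=np.hypot(P[...,0]-.552,P[...,1]+.2265); q=P[ok&b&(r<.045)&(r>.026)&(r<.035)]; print("film top",len(q),np.percentile(q[:,2],[10,50,90]))
q=P[ok&(r<.0225)&(r>.019)&(hsv[...,1]>70)]; print("rim",np.percentile(q[:,2],[50,90,97]))
P,ok,im=cloud("d6"); m=ok&(r<9)&(np.hypot(P[...,0]-.552,P[...,1]+.2265)<.06); hsv=cv2.cvtColor(im,cv2.COLOR_RGB2HSV); b=(hsv[...,0]>105)&(hsv[...,0]<128)&(hsv[...,1]>120)
q=P[m&b]; print("side blue z",np.percentile(q[:,2],[1,50,99]))
```

```text
[ 0.5531 -0.226   0.1356] [ 1.10878459 -0.7267159  -1.05302878]
film top 2368 [0.13017401 0.1309606  0.13171341]
rim [0.15920548 0.17100916 0.17154121]
side blue z [0.03617866 0.09082034 0.13280031]
```

>>> send_rows([
  [0, 0, 0, 0, 0, 0.2, 4.0],
  [0, 0, 0, 0, 0, 0.1, 4.0],
  [0, 0, 0, 0, 0, 0, 4.0],
])

```text
time: 8.85
tool_pos: [0.5533, -0.226, 0.1334]
tcp_rot: [0.0, 0.982, 0.189, 0.0]
ft_force: [-1.1, -0.1, 2.3]
opening: 0.506
gripper_force: 62.9
```

>>> send_rows([
  [0, 0, 0, 0, 0, 0.1, 4.0],
  [0, 0, 0, 0, 0, 0.0, 4.0],
  [0, 0, 0, 0, 0, 0, 4.0],
])

```text
time: 9.1
tool_pos: [0.5533, -0.2261, 0.1324]
tcp_rot: [0.0, 0.982, 0.189, 0.0]
ft_force: [-1.3, 0.3, 2.3]
opening: 0.502
gripper_force: 63.0
```

>>> send_rows([
  [0, 0, 0, 0, 0, 0.1, 4.0],
  [0, 0, 0, 0, 0, 0.1, 4.0],
  [0, 0, 0, 0, 0, 0, 4.0],
])

```text
time: 9.35
tool_pos: [0.5534, -0.226, 0.1318]
tcp_rot: [0.0, 0.982, 0.189, 0.0]
ft_force: [-2.6, 2.0, 11.0]
opening: 0.5
gripper_force: 63.7
```

>>> send_rows([
  [0, 0, 0, 0, 0, 0.1, 4.0],
  [0, 0, 0, 0, 0, 0.0, 4.0],
])

```text
time: 9.52
tool_pos: [0.5535, -0.226, 0.1318]
tcp_rot: [0.0, 0.982, 0.189, 0.001]
ft_force: [-5.2, 2.1, 16.2]
opening: 0.504
gripper_force: 64.2
```

```bash
cat > z.py <<'E'
from h import *
import sys
n=sys.argv[1]
T=T_tool();print(T[:3,3].round(4),ctrl.state()["ft_force"]); snap("wrist",n)
P,ok,im=cloud(n); hsv=cv2.cvtColor(im,cv2.COLOR_RGB2HSV); b=(hsv[...,0]>105)&(hsv[...,0]<128)&(hsv[...,1]>120)
r=np.hypot(P[...,0]-.552,P[...,1]+.2265); q=P[ok&b&(r>.026)&(r<.035)]; print("film top",len(q),np.percentile(q[:,2],[10,50,90]))
q=P[ok&(r<.0225)&(r>.019)&(hsv[...,1]>70)]; print("rim",np.percentile(q[:,2],[50,90,97]))
q=P[ok&(r<.053)&(r>.043)&(P[...,2]<.05)]; print("turntable",len(q),np.percentile(q[:,2],[10,50,90]))
E
python3 z.py w7
```

```text
[ 0.5535 -0.226   0.1318] [-5.17404741  2.14857146 16.17128892]
film top 2329 [0.12639607 0.12722794 0.12802553]
rim [0.15685463 0.1673814  0.1678777 ]
turntable 2042 [0.02644529 0.02732114 0.02815778]
```

The roll is home: film top is 99.9 mm above the turntable, and the force rises with no further motion. Releasing and lifting clear.

>>> send_rows([
  [0, 0, 0, 0, 0, -0.3, 4.0],
  [0, 0, 0, 0, 0, 0, 8.5],
  [0, 0, 0, 0, 0, 0, 8.5],
  [0, 0, 0, 0, 0, 0, 8.5],
  [0, 0, 0, 0, 0, 0, 8.5],
  [0, 0, 0, 0, 0, 0, 8.5],
  [0, 0, 0, 0, 0, -1, 8.5],
  [0, 0, 0, 0, 0, -2, 8.5],
  [0, 0, 0, 0, 0, -4, 8.5],
  [0, 0, 0, 0, 0, -4, 8.5],
])

```text
time: 10.4
tool_pos: [0.5524, -0.2257, 0.243]
tcp_rot: [-0.001, 0.982, 0.189, -0.001]
ft_force: [1.4, -0.1, 0.8]
opening: 0.995
gripper_force: 0.0
```

>>> send_rows([
  [0, 0, 0, 0, 0, -3, 8.5],
  [0, 0, 0, 0, 0, 0, 8.5],
  [0, 0, 0, 0, 0, 0, 8.5],
])

```text
time: 10.65
tool_pos: [0.5541, -0.2264, 0.2753]
tcp_rot: [0.002, 0.982, 0.189, 0.002]
ft_force: [-0.2, 0.1, 0.3]
opening: 0.995
gripper_force: 0.0
```

```bash
python3 z.py w8
python3 - <<'E'
from h import *
print(T_tool().round(4))
P,ok,im=cloud("w8"); hsv=cv2.cvtColor(im,cv2.COLOR_RGB2HSV)
m=ok&(P[...,2]>.141)&(P[...,2]<.155)&(np.hypot(P[...,0]-.621,P[...,1]+.34)<.02); print("knob",P[m].mean(0),cv2.minEnclosingCircle(P[m][:,:2].astype(np.float32)),m.sum())
r=((hsv[...,0]<5)|(hsv[...,0]>175))&(hsv[...,1]>150)&ok&(P[...,2]>.1)&(P[...,2]<.12); q=P[r]; print("red",len(q),q.min(0),q.max(0))
import itertools
for n in("scene0","side0","w8"):
    P,ok,im=cloud(n); 
    m=ok&(P[...,2]>.05)&(P[...,2]<.3)&(P[...,0]>.56)&(P[...,0]<.8)&(P[...,1]>-.5)&(P[...,1]<-.29)
    H,_,_=np.histogram2d(P[m][:,0],P[m][:,1],bins=[np.arange(.56,.81,.02),np.arange(-.5,-.28,.02)]); print(n);print(H.astype(int))
E
```

```text
[ 0.5541 -0.2264  0.2753] [-0.1878559   0.12397093  0.3261586 ]
film top 1094 [0.12764581 0.12858365 0.12955211]
rim [0.15590125 0.16902203 0.35084821]
turntable 886 [0.02630559 0.02733566 0.02839883]
[[ 9.287e-01  3.708e-01  1.100e-03  5.531e-01]
 [ 3.708e-01 -9.287e-01 -6.000e-04 -2.260e-01]
 [ 8.000e-04  9.000e-04 -1.000e+00  2.730e-01]
 [ 0.000e+00  0.000e+00  0.000e+00  1.000e+00]]
knob [ 0.62105969 -0.33988542  0.1455827 ] ((0.6205288171768188, -0.34103089570999146), 0.008765212260186672) 264
red 1521 [ 0.61183513 -0.34284105  0.10010329] [ 0.6831568  -0.23959595  0.1199807 ]
scene0
[[ 0  0  0  0  0  0  0  0  0  0]
 [ 0  0  0  0  0  0  0  0  0  0]
 [ 0  0  0  0  0  0  0  3 16  0]
 [ 0  0  0  0  0  0  0 11 70  9]
 [ 0  0  0  0  0  0  0  0  0  6]
 [ 0  0  0  0  0  0  0  0  0  0]
 [ 0  0  0  0  0  0  0  0  0  0]
 [ 0  0  0  0  0  0  0  0  0  0]
 [ 0  0  0  0  0  0  0  0  0  0]
 [ 0  0  0  0  0  0  0  0  0  0]
 [ 2 17 21 19 19 18 20 21 25 24]
 [ 2 20 23 23 25 25 24 28 23 22]]
side0
[[ 0  0  0  0  0  0  0  0  0  0]
 [ 0  0  0  0  0  0  0  0  0  0]
 [ 0  0  0  0  0  0  0 15 60  3]
 [ 0  0  0  0  0  0  0  5 18 14]
 [ 0  0  0  0  0  0  0  0  0  3]
 [ 0  0  0  0  0  0  0  0  0  0]
 [ 0  0  0  0  0  0  0  0  0  0]
 [ 0  0  0  0  0  0  0  0  0  0]
 [ 0  0  0  0  0  0  0  0  0  0]
 [ 0  3  4  2  5  3  5  1  3  2]
 [ 4  8 13 16 13 12 13 14 12 13]
 [ 0 10 10  7 11  8 12 11 12 11]]
w8
[[  0   0   0   0   0   0   0   0   0   0]
 [  0   0   0   0   0   0   0   0   0   0]
 [  0   0   0   0   0   0   0  66 288   0]
 [  0   0   0   0   0   0   0  84 440 183]
 [  0   0   0   0   0   0   0   0   1 106]
 [  0   0   0   0   0   0   0   0   0   0]
 [  0   0   0   0   0   0   0   0   0   0]
 [  0   0   0   0   0   0   0   0   0   0]
 [  0   0   0   0   0   0   0   0   0   0]
 [  0   3   4   7   4   0   6   1   0   4]
 [ 70 352 349 353 363 373 358 382 392 397]
 [ 66 343 341 351 355 366 379 374 386 331]]
```

View pics/w8.png

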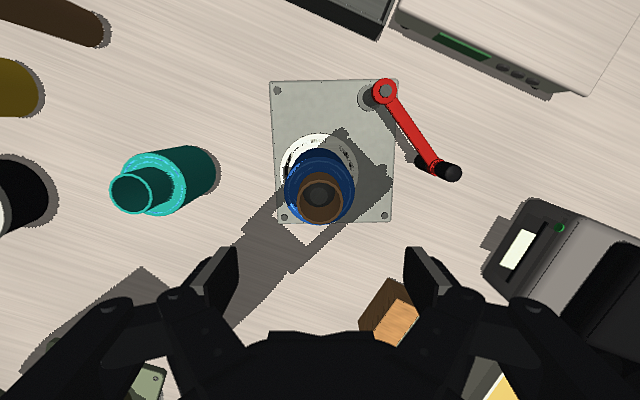

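The view shows the roll sitting on the turntable (core rim at (320,195)), the red pivot at (384,91) and the knob at (448,172). The area beyond the knob is clear. I'll shut the gripper and go outside the knob, turned so the finger's side faces the push direction.

>>> send_rows([
  [0, 0, 0, 0.9, 3.2, 0, 0],
  [0, 0, 0, 0.9, 3.2, 0, 0],
  [0, 0, 0, 0.9, 3.3, 0, 0],
  [0, 0, 0, 0.9, 3.3, 0, 0],
  [0, 0, 0, 1.0, 3.3, 0, 0],
  [0, 0, -6.5, 0, 0, 0, 0],
  [0, 0, -6.5, 0, 0, 0, 0],
  [0, 0, -6.5, 0, 0, 0, 0],
  [0, 0, -6.5, 0, 0, 0, 0],
  [0, 0, -6.5, 0, 0, 0, 0],
])

```text
time: 11.53
tool_pos: [0.6558, -0.3602, 0.2694]
tcp_rot: [-0.002, 0.889, 0.458, -0.001]
ft_force: [-0.6, 0.3, -0.6]
opening: 0.001
gripper_force: 0.0
```

>>> send_rows([
  [0, 0, -6.5, 0, 0, 0, 0],
  [0, 0, 0, 0, 0, 4, 0],
  [0, 0, 0, 0, 0, 4, 0],
  [0, 0, 0, 0, 0, 3, 0],
  [0, 0, 0, 0, 0, 0, 0],
  [0, 0, 0, 0, 0, 0, 0],
])

```text
time: 12.03
tool_pos: [0.655, -0.3596, 0.159]
tcp_rot: [-0.003, 0.863, 0.506, -0.002]
ft_force: [-0.3, -0.5, 0.3]
opening: 0.0
gripper_force: 0.0
```

Run:
```python
from h import *
T=T_tool();print(T.round(4)); s=ctrl.state(); print(s["opening"],s["joint_pos"])
Ti=np.linalg.inv(T)
for n,p in(("knob",[.6208,-.3405,.12]),("pivot",[.672,-.2495,.12]),("knob at 0",[.5718,-.2702,.12])): print(n,(Ti@np.array(p+[1]))[:3].round(4))
snap("side","d9"); snap("wrist","w9")
a=cv2.resize(load("d9")["im"][90:220,300:460],None,fx=2.5,fy=2.5,interpolation=2); b=cv2.resize(load("w9")["im"],None,fx=.6,fy=.6)
cv2.imwrite("pics/c9.png",cv2.vconcat([a,cv2.resize(b,(400,250))])[:,:,::-1])
```

```text
[[ 4.884e-01  8.726e-01 -6.100e-03  6.550e-01]
 [ 8.726e-01 -4.884e-01  3.400e-03 -3.596e-01]
 [-1.000e-04 -7.000e-03 -1.000e+00  1.590e-01]
 [ 0.000e+00  0.000e+00  0.000e+00  1.000e+00]]
0.00022583400364894782 [-5.17448941e-01  6.42573982e-01  1.20148132e+00 -1.11246547e-04
  1.30454132e+00 -7.11156893e-03]
knob [-0.     -0.0389  0.0392]
pivot [ 0.1044 -0.0387  0.0392]
knob at 0 [ 0.0374 -0.116   0.0398]
```

View pics/c9.png

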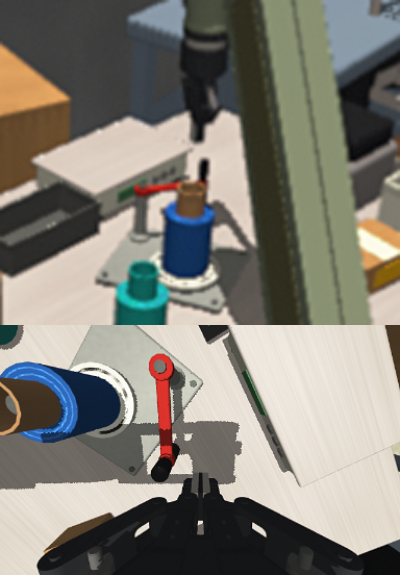

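The pictures show the shut fingers just outside the knob (wrist view, knob at (160,465), fingers at (200,480)). Lowering, then starting the push with the first half of the arc.

>>> send_rows([
  [0, 0, 0, 0, 0, 1.5, 0],
  [0, 0, 0, 0, 0, 1.4, 0],
  [0, 0, 0, 0, -0.7, 0, 0],
  [0, 0, 0, 0, -0.7, 0, 0],
  [0, 0, 0, 0, 0, 0, 0],
])

```text
time: 12.55
tool_pos: [0.6437, -0.3533, 0.1359]
tcp_rot: [0.001, 0.863, 0.506, 0.001]
ft_force: [-0.9, 0.5, 1.1]
opening: -0.004
gripper_force: 0.0
```

>>> send_rows([
  [0, 0, 5, -0.17, -0.92, 0, 0],
  [0, 0, 5, -0.17, -0.92, 0, 0],
  [0, 0, 5, -0.17, -0.92, 0, 0],
  [0, 0, 5, -0.17, -0.92, 0, 0],
  [0, 0, 0, 0, 0, 0, 0],
])

```text
time: 12.97
tool_pos: [0.6104, -0.3369, 0.1359]
tcp_rot: [0.001, 0.938, 0.348, 0.001]
ft_force: [0.6, 0.3, 0.1]
opening: -0.004
gripper_force: 0.0
```

```bash
cat > k.py <<'E'
from h import *
import sys
n=sys.argv[1]; T=T_tool(); s=ctrl.state(); print(T.round(4)[:3],s["ft_force"].round(1),s["time"])
snap("wrist","w"+n); P,ok,im=cloud("w"+n); hsv=cv2.cvtColor(im,cv2.COLOR_RGB2HSV)
c=np.array([.672,-.2495]); r=((hsv[...,0]<5)|(hsv[...,0]>175))&(hsv[...,1]>150)&ok&(P[...,2]>.095)&(P[...,2]<.122)&(np.hypot(P[...,0]-c[0],P[...,1]-c[1])<.11)
q=P[r][:,:2].astype(np.float32); d=np.hypot(*(q-c).T); w=q[d>.04]; v=(w-c).mean(0); a=np.degrees(np.arctan2(v[1],v[0]))%360
print("n",len(w),"arm angle deg",a,"joint ~",np.radians(a-192),"hub",q.max(0))
print("pivot in tool",(np.linalg.inv(T)@np.array([*c,.12,1]))[:3].round(4))
E
python3 k.py 10
```

```text
[[ 7.584e-01  6.518e-01  2.300e-03  6.104e-01]
 [ 6.518e-01 -7.584e-01 -1.400e-03 -3.369e-01]
 [ 8.000e-04  2.600e-03 -1.000e+00  1.359e-01]] [0.6 0.3 0.1] 12.9667
n 2283 arm angle deg 224.37612794718785 joint ~ 0.5650700317253808 hub [ 0.68367237 -0.23996681]
pivot in tool [ 0.1037 -0.0261  0.0159]
```

>>> send_rows([
  [0, 0, 5, -0.2, -0.92, 0.1, 0],
  [0, 0, 5, -0.2, -0.92, 0.1, 0],
  [0, 0, 5, -0.2, -0.92, 0.1, 0],
  [0, 0, 5, -0.2, -0.92, 0, 0],
  [0, 0, 5, -0.2, -0.92, 0, 0],
  [0, 0, 0, 0, 0, 0, 0],
])

```text
time: 13.52
tool_pos: [0.5792, -0.3024, 0.1317]
tcp_rot: [0.0, 0.99, 0.138, 0.001]
ft_force: [-0.0, 0.6, -0.3]
opening: 0.001
gripper_force: 0.0
```

```bash
python3 k.py 11
```

```text
[[ 9.621e-01  2.727e-01  1.700e-03  5.792e-01]
 [ 2.727e-01 -9.621e-01 -6.000e-04 -3.024e-01]
 [ 1.500e-03  1.100e-03 -1.000e+00  1.317e-01]] [-0.   0.6 -0.3] 13.5167
n 2354 arm angle deg 198.90245229194252 joint ~ 0.1204705189562259 hub [ 0.6837498 -0.2398594]
pivot in tool [ 0.1037 -0.0256  0.0119]
```

>>> send_rows([
  [0, 0, 0, 0, -0.4, 0, 0],
  [0, 0, 0, 0, -0.4, 0, 0],
  [0, 0, 0, 0, 0, 0, 0],
])

```text
time: 13.82
tool_pos: [0.577, -0.295, 0.1306]
tcp_rot: [0.0, 0.99, 0.138, 0.0]
ft_force: [1.4, -1.0, -0.3]
opening: -0.0
gripper_force: 0.4
```

>>> send_rows([
  [0, 0, 0, 0, -0.15, 0, 0],
  [0, 0, 0, 0, 0, 0, 0],
])

```text
time: 13.98
tool_pos: [0.5766, -0.2938, 0.1304]
tcp_rot: [0.0, 0.991, 0.137, 0.0]
ft_force: [1.0, -2.0, 1.2]
opening: 0.001
gripper_force: 0.6
```

>>> send_rows([
  [0, 0, 0, 0, -0.15, 0, 0],
  [0, 0, 0, 0, 0, 0, 0],
])

```text
time: 14.15
tool_pos: [0.5761, -0.2922, 0.1304]
tcp_rot: [0.0, 0.991, 0.137, 0.0]
ft_force: [0.7, -0.9, 1.0]
opening: 0.0
gripper_force: 0.6
```

```bash
python3 k.py 12
```

```text
[[ 9.623e-01  2.718e-01  4.000e-04  5.761e-01]
 [ 2.718e-01 -9.623e-01 -1.000e-04 -2.922e-01]
 [ 4.000e-04  2.000e-04 -1.000e+00  1.304e-01]] [ 0.7 -0.9  1. ] 14.15
n 2373 arm angle deg 193.14542153907206 joint ~ 0.019991377180068333 hub [ 0.68364877 -0.23984155]
pivot in tool [ 0.1039 -0.0151  0.0104]
```

>>> send_rows([
  [0, 0, 0, 0, -0.1, 0, 0],
  [0, 0, 0, 0, 0, 0, 0],
])

```text
time: 14.37
tool_pos: [0.5758, -0.2915, 0.1304]
tcp_rot: [0.0, 0.991, 0.137, 0.0]
ft_force: [1.8, -1.1, 0.4]
opening: -0.002
gripper_force: 1.0
```

>>> send_rows([
  [0, 0, 0, 0, -0.1, 0, 0],
  [0, 0, 0, 0, 0, 0, 0],
])

```text
time: 14.53
tool_pos: [0.5756, -0.2909, 0.1304]
tcp_rot: [0.001, 0.991, 0.137, 0.0]
ft_force: [2.8, -2.8, 0.5]
opening: 0.0
gripper_force: 1.8
```

>>> send_rows([
  [0, 0, 0, 0, -0.1, 0, 0],
  [0, 0, 0, 0, 0, 0, 0],
])

```text
time: 14.7
tool_pos: [0.5755, -0.2903, 0.1304]
tcp_rot: [0.001, 0.991, 0.137, 0.001]
ft_force: [2.9, -4.8, 0.6]
opening: 0.003
gripper_force: 2.6
```

>>> send_rows([
  [0, 0, 0, 0, -0.1, 0, 0],
  [0, 0, 0, 0, 0, 0, 0],
])

```text
time: 14.87
tool_pos: [0.5755, -0.2901, 0.1305]
tcp_rot: [0.002, 0.991, 0.137, 0.001]
ft_force: [1.6, -6.9, -0.3]
opening: 0.003
gripper_force: 3.5
```

>>> send_rows([
  [0, 0, 0, 0, -0.1, 0, 0],
  [0, 0, 0, 0, 0, 0, 0],
])

```text
time: 15.03
tool_pos: [0.5754, -0.2899, 0.1305]
tcp_rot: [0.003, 0.991, 0.137, 0.001]
ft_force: [2.7, -8.6, -1.8]
opening: 0.002
gripper_force: 4.5
```

```bash
python3 k.py 13
```

```text
[[ 0.9623  0.272   0.0027  0.5754]
 [ 0.272  -0.9623 -0.005  -0.2899]
 [ 0.0012  0.0055 -1.      0.1305]] [ 2.7 -8.6 -1.8] 15.0333
n 2353 arm angle deg 191.9218426717852 joint ~ -0.0013641027119098783 hub [ 0.68361807 -0.23967475]
pivot in tool [ 0.1039 -0.0126  0.0106]
```

The arm angle is 191.9° against the 192° expected at contact. The force climbs with no further motion, so the roller is on the film. Backing off and checking.

>>> send_rows([
  [0, 0, 0, 0, 0.3, 0, 0],
  [0, 0, 0, 0, 1, 0, 0],
  [0, 0, 0, 0, 2, 0, 0],
  [0, 0, 0, 0, 1, -3, 0],
  [0, 0, 0, 0, 0, -4, 0],
  [0, 0, 0, 0, 0, -4, 0],
  [0, 0, 0, 0, 0, -3, 0],
  [0, 0, 0, -4, 0, 0, 0],
  [0, 0, 0, 0, 0, 0, 0],
  [0, 0, 0, 0, 0, 0, 0],
])

```text
time: 15.92
tool_pos: [0.546, -0.3397, 0.2706]
tcp_rot: [-0.001, 0.991, 0.136, -0.001]
ft_force: [0.1, 1.1, -0.5]
opening: -0.002
gripper_force: 0.0
```

```bash
python3 k.py 14; python3 z.py w15
python3 - <<'E'
from h import *
snap("side","d15");snap("scene","s15")
a=cv2.resize(load("s15")["im"][130:250,200:330],None,fx=3,fy=3,interpolation=2);b=cv2.resize(load("d15")["im"][130:250,310:440],None,fx=3,fy=3,interpolation=2)
cv2.imwrite("pics/c15.png",cv2.hconcat([a,b])[:,:,::-1])
E
```

```text
[[ 9.629e-01  2.700e-01 -1.200e-03  5.460e-01]
 [ 2.700e-01 -9.629e-01  1.500e-03 -3.397e-01]
 [-8.000e-04 -1.700e-03 -1.000e+00  2.706e-01]] [ 0.1  1.1 -0.5] 15.9167
n 810 arm angle deg 192.6120612201426 joint ~ 0.010682483515262329 hub [ 0.6834374  -0.23996434]
pivot in tool [ 0.1458 -0.0526  0.1506]
[ 0.5468 -0.3395  0.27  ] [ 0.84784459 -0.44793719 -0.98197429]
film top 1056 [0.12731906 0.12832402 0.12918024]
rim [0.15229328 0.16819646 0.16885857]
turntable 801 [0.02623442 0.02730988 0.02831335]
```

View pics/c15.png

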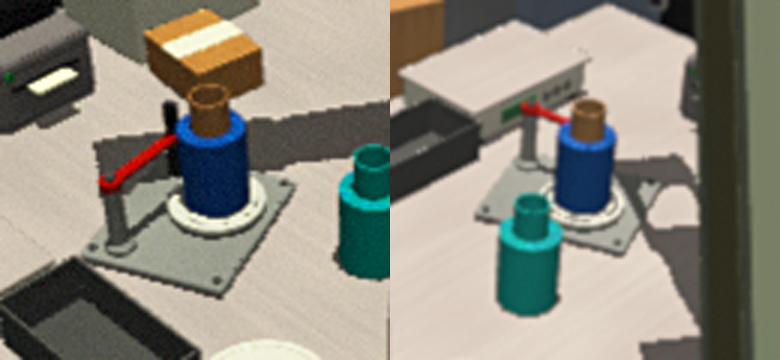

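Run:
```python
from h import *
def f(n,c,rlo,rhi,zlo,zhi,exc=None):
    P,ok,im=cloud(n); r=np.hypot(P[...,0]-c[0],P[...,1]-c[1]); q=P[ok&(r>rlo)&(r<rhi)&(P[...,2]>zlo)&(P[...,2]<zhi)]; 
    return (len(q),round(float(np.median(q[:,2])),4)) if len(q) else None
S=(.552,-.2265);R0=(.455,.0933);Q=(.479,-.048)
for n in("w3","w4","w5","w6","w7","w8","w15"):
    print(n,"table",f(n,S,.12,.2,-.01,.01),"tt",f(n,S,.043,.053,.015,.05),"film on spindle",f(n,S,.026,.035,.115,.14),"rim",f(n,S,.0195,.0215,.162,.178),"film start",f(n,R0,.026,.035,.09,.11),"rim start",f(n,R0,.0195,.0215,.132,.148),"turq film",f(n,Q,.026,.035,.09,.11),"turq rim",f(n,Q,.0195,.0215,.132,.148),"table2",f(n,R0,.05,.2,-.01,.01))
```

```text
w3 table (24245, -0.0006) tt (1203, 0.0274) film on spindle None rim None film start (1099, 0.0994) rim start (215, 0.1393) turq film (793, 0.0994) turq rim (244, 0.1387) table2 (37397, -0.0006)
w4 table (23093, -0.0006) tt (1126, 0.0274) film on spindle None rim None film start None rim start None turq film (725, 0.0994) turq rim (215, 0.1387) table2 (26019, -0.0007)
w5 table (22787, -0.0006) tt (805, 0.0274) film on spindle None rim None film start None rim start None turq film (779, 0.0993) turq rim (106, 0.1389) table2 (34233, -0.0007)
w6 table (46732, -0.0007) tt (1979, 0.0273) film on spindle (2376, 0.131) rim (1702, 0.1705) film start None rim start None turq film (2265, 0.0993) turq rim (142, 0.1384) table2 (35947, -0.0007)
w7 table (47256, -0.0007) tt (2042, 0.0273) film on spindle (2383, 0.1272) rim (1263, 0.1671) film start None rim start None turq film (2236, 0.0993) turq rim (46, 0.1338) table2 (35966, -0.0007)
w8 table (31530, -0.0006) tt (886, 0.0273) film on spindle (1092, 0.1286) rim (325, 0.1681) film start None rim start None turq film (899, 0.0994) turq rim (116, 0.139) table2 (36283, -0.0007)
w15 table (34517, -0.0007) tt (801, 0.0273) film on spindle (1198, 0.1283) rim (481, 0.1675) film start None rim start None turq film (1003, 0.0994) turq rim (160, 0.1387) table2 (24946, -0.0007)
```

The depth readings show a constant -0.6 mm bias. Seen that way, the roll was 0.9 mm high after release: 0.1283 against 0.1274 when home. I'll press it down on the rim with the finger tips.

>>> send_rows([
  [0, 0, 0, 1.2, -3.6, 0, 3.0],
  [0, 0, 0, 1.2, -3.6, 0, 3.0],
  [0, 0, 0, 1.2, -3.6, 0, 3.0],
  [0, 0, 0, 0, 0, 3, 3.0],
  [0, 0, 0, 0, 0, 3, 3.0],
  [0, 0, 0, 0, 0, 2.5, 3.0],
  [0, 0, 0, 0, 0, 0, 3.0],
  [0, 0, 0, 0, 0, 0, 3.0],
])

```text
time: 16.78
tool_pos: [0.5528, -0.2254, 0.184]
tcp_rot: [-0.001, 0.991, 0.137, -0.002]
ft_force: [-0.5, 0.1, -0.0]
opening: 0.352
gripper_force: 0.0
```

>>> send_rows([
  [0, 0, 0, 0, 0, 0.4, 3.0],
  [0, 0, 0, 0, 0, 0.4, 3.0],
  [0, 0, 0, 0, 0, 0, 3.0],
])

```text
time: 17.03
tool_pos: [0.5534, -0.2263, 0.1779]
tcp_rot: [0.0, 0.991, 0.137, 0.001]
ft_force: [-0.5, -0.5, 0.1]
opening: 0.354
gripper_force: 0.0
```

>>> send_rows([
  [0, 0, 0, 0, 0, 0.3, 3.0],
  [0, 0, 0, 0, 0, 0, 3.0],
])

```text
time: 17.2
tool_pos: [0.5531, -0.2261, 0.1745]
tcp_rot: [0.0, 0.991, 0.137, 0.0]
ft_force: [-0.0, -0.7, 0.4]
opening: 0.35
gripper_force: 0.0
```

>>> send_rows([
  [0, 0, 0, 0, 0, 0.3, 3.0],
  [0, 0, 0, 0, 0, 0, 3.0],
])

```text
time: 17.37
tool_pos: [0.5528, -0.226, 0.1711]
tcp_rot: [-0.0, 0.991, 0.137, -0.0]
ft_force: [0.1, -0.6, 0.5]
opening: 0.35
gripper_force: 0.0
```

>>> send_rows([
  [0, 0, 0, 0, 0, 0.2, 3.0],
  [0, 0, 0, 0, 0, 0, 3.0],
])

```text
time: 17.53
tool_pos: [0.5529, -0.226, 0.169]
tcp_rot: [-0.0, 0.991, 0.137, -0.0]
ft_force: [-0.1, -1.1, 0.1]
opening: 0.35
gripper_force: 0.0
```

>>> send_rows([
  [0, 0, 0, 0, 0, 0.2, 3.0],
  [0, 0, 0, 0, 0, 0, 3.0],
])

```text
time: 17.7
tool_pos: [0.5533, -0.2263, 0.1676]
tcp_rot: [0.0, 0.991, 0.137, 0.0]
ft_force: [-0.3, -0.7, 1.3]
opening: 0.35
gripper_force: 0.8
```

>>> send_rows([
  [0, 0, 0, 0, 0, 0.2, 3.0],
  [0, 0, 0, 0, 0, 0, 3.0],
])

```text
time: 17.87
tool_pos: [0.5538, -0.2266, 0.1674]
tcp_rot: [0.001, 0.991, 0.137, 0.001]
ft_force: [-0.9, -1.0, 10.2]
opening: 0.352
gripper_force: 4.8
```

>>> send_rows([
  [0, 0, 0, 0, 0, 0.1, 3.0],
  [0, 0, 0, 0, 0, 0, 3.0],
  [0, 0, 0, 0, 0, 0, 3.0],
])

```text
time: 18.12
tool_pos: [0.554, -0.2266, 0.1673]
tcp_rot: [0.001, 0.991, 0.137, 0.002]
ft_force: [-3.0, -0.4, 13.3]
opening: 0.351
gripper_force: 6.7
```

```bash
python3 z.py w16
```

```text
[ 0.554  -0.2266  0.1673] [-2.98237728 -0.43812433 13.34418048]
film top 2187 [0.12637115 0.12722245 0.1280709 ]
rim [0.15315593 0.16727629 0.16792245]
turntable 1437 [0.02653405 0.02733166 0.02825572]
```

Film top now reads 0.1272, so the roll is home. Lifting straight off and checking the final state.

>>> send_rows([
  [0, 0, 0, 0, 0, -1, 3.0],
  [0, 0, 0, 0, 0, -2, 3.0],
  [0, 0, 0, 0, 0, -4, 3.0],
  [0, 0, 0, 0, 0, -4, 3.0],
  [0, 0, 0, -3, 3, 0, 3.0],
  [0, 0, 0, 0, 0, 0, 3.0],
  [0, 0, 0, 0, 0, 0, 3.0],
  [0, 0, 0, 0, 0, 0, 3.0],
])

```text
time: 18.83
tool_pos: [0.5324, -0.262, 0.2737]
tcp_rot: [-0.001, 0.991, 0.137, -0.0]
ft_force: [-0.7, -0.2, -0.1]
opening: 0.35
gripper_force: 0.0
```

```bash
python3 z.py w17; python3 k.py 18
```

```text
[ 0.5324 -0.262   0.2737] [-0.7068749  -0.19401107 -0.13561665]
film top 1187 [0.12642905 0.1273194  0.12819796]
rim [0.15666656 0.16787578 0.29244291]
turntable 693 [0.02634843 0.02736773 0.02834676]
[[ 9.624e-01  2.717e-01 -1.300e-03  5.326e-01]
 [ 2.717e-01 -9.624e-01  1.300e-03 -2.617e-01]
 [-9.000e-04 -1.600e-03 -1.000e+00  2.735e-01]] [ 0.  -0.  -0.7] 18.8833
n 754 arm angle deg 191.7356116818954 joint ~ -0.0046144466547355404 hub [ 0.68304133 -0.23983483]
pivot in tool [0.1376 0.0264 0.1533]
```

The roll stayed home. I'll give the brake one last nudge so the roller is seated after the final press.

>>> send_rows([
  [0, 0, 0, 1.7, 3, 0, 0],
  [0, 0, 0, 1.7, 3, 0, 0],
  [0, 0, 0, 0, 0, 0, 0],
  [0, 0, 0, 0, 0, 4, 0],
  [0, 0, 0, 0, 0, 4, 0],
  [0, 0, 0, 0, 0, 4, 0],
  [0, 0, 0, 0, 0, 2.3, 0],
  [0, 0, 0, 0, -0.7, 0, 0],
  [0, 0, 0, 0, -0.7, 0, 0],
  [0, 0, 0, 0, 0, 0, 0],
])

```text
time: 19.77
tool_pos: [0.5786, -0.2959, 0.1331]
tcp_rot: [0.0, 0.99, 0.138, 0.001]
ft_force: [0.1, 0.1, 0.5]
opening: -0.002
gripper_force: 0.0
```

>>> send_rows([
  [0, 0, 0, 0, -0.3, 0, 0],
  [0, 0, 0, 0, -0.1, 0, 0],
  [0, 0, 0, 0, 0, 0, 0],
])

```text
time: 20.02
tool_pos: [0.5775, -0.2936, 0.1333]
tcp_rot: [0.001, 0.991, 0.137, 0.001]
ft_force: [-0.0, -0.2, 0.7]
opening: -0.001
gripper_force: 0.0
```

>>> send_rows([
  [0, 0, 0, 0, -0.1, 0, 0],
  [0, 0, 0, 0, 0, 0, 0],
])

```text
time: 20.18
tool_pos: [0.5767, -0.2927, 0.132]
tcp_rot: [0.0, 0.991, 0.137, 0.0]
ft_force: [0.4, -0.0, -0.2]
opening: -0.001
gripper_force: 0.0
```

>>> send_rows([
  [0, 0, 0, 0, -0.1, 0, 0],
  [0, 0, 0, 0, 0, 0, 0],
])

```text
time: 20.35
tool_pos: [0.5762, -0.2916, 0.1314]
tcp_rot: [0.0, 0.991, 0.137, 0.0]
ft_force: [0.2, 0.2, -0.1]
opening: 0.002
gripper_force: 0.0
```

>>> send_rows([
  [0, 0, 0, 0, -0.1, 0, 0],
  [0, 0, 0, 0, 0, 0, 0],
])

```text
time: 20.52
tool_pos: [0.576, -0.2908, 0.1313]
tcp_rot: [0.0, 0.991, 0.137, -0.0]
ft_force: [0.6, 0.0, -0.4]
opening: 0.004
gripper_force: 0.2
```

>>> send_rows([
  [0, 0, 0, 0, -0.1, 0, 0],
  [0, 0, 0, 0, 0, 0, 0],
])

```text
time: 20.68
tool_pos: [0.5759, -0.2904, 0.1314]
tcp_rot: [0.001, 0.991, 0.137, 0.0]
ft_force: [0.3, -2.8, -0.4]
opening: 0.001
gripper_force: 1.4
```

>>> send_rows([
  [0, 0, 0, 0, -0.1, 0, 0],
  [0, 0, 0, 0, 0, 0, 0],
])

```text
time: 20.85
tool_pos: [0.5759, -0.2902, 0.1314]
tcp_rot: [0.002, 0.991, 0.137, 0.0]
ft_force: [1.0, -5.3, -2.2]
opening: 0.002
gripper_force: 2.7
```

>>> send_rows([
  [0, 0, 0, 0, -0.1, 0, 0],
  [0, 0, 0, 0, 0, 0, 0],
])

```text
time: 21.02
tool_pos: [0.5758, -0.29, 0.1315]
tcp_rot: [0.002, 0.991, 0.137, 0.001]
ft_force: [2.1, -8.0, -1.8]
opening: 0.002
gripper_force: 3.7
```

The force rises at once with no travel, so the roller was already seated. Backing away.

>>> send_rows([
  [0, 0, 0, 0, 0.3, 0, 0],
  [0, 0, 0, 0, 1, 0, 0],
  [0, 0, 0, 0, 2, 0, 0],
  [0, 0, 0, 0, 1, -3, 0],
  [0, 0, 0, 0, 0, -4, 0],
  [0, 0, 0, 0, 0, -4, 0],
  [0, 0, 0, 0, 0, -3, 0],
  [0, 0, 0, -4, 0, 0, 0],
  [0, 0, 0, 0, 0, 0, 0],
  [0, 0, 0, 0, 0, 0, 0],
])

```text
time: 21.85
tool_pos: [0.547, -0.3404, 0.272]
tcp_rot: [-0.0, 0.991, 0.136, 0.0]
ft_force: [0.4, 0.5, 0.3]
opening: 0.003
gripper_force: 0.0
```

```bash
python3 z.py w19; python3 k.py 20; python3 -c "
from h import *
print(ctrl.finish_job())"
```

```text
[ 0.547  -0.3404  0.272 ] [0.39998362 0.52100102 0.30746123]
film top 907 [0.12644593 0.12732545 0.12825191]
rim [0.15252255 0.1673079  0.1679355 ]
turntable 793 [0.02633253 0.02733962 0.02831454]
[[ 9.627e-01  2.707e-01 -1.000e-04  5.478e-01]
 [ 2.707e-01 -9.627e-01  1.000e-03 -3.400e-01]
 [ 2.000e-04 -1.000e-03 -1.000e+00  2.713e-01]] [-0.1 -0.3  0.6] 21.9
n 802 arm angle deg 192.7127682091883 joint ~ 0.012440152053879737 hub [ 0.6830237 -0.2402193]
pivot in tool [ 0.144  -0.0534  0.1514]
the job is handed in; nothing more can be done
None
```

The full blue roll is seated flat on the turntable, the brake roller rests against its film, and I handed the job in at about 22 s; after the brake first went in, I had to press the roll down about 1 mm and re-check the brake.

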